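Hover a heatsink over its power module

ROBOT

A 6-joint arm with a two-finger parallel gripper is mounted at the origin on a cart in front of the work surface, level with it; the furniture and walls round the work are solid. World frame = base frame: x ahead of the robot, y to its left, z up, the work surface at z = 0. Lengths are in mm, angles in degrees, forces in N, time in s.
With the tool pointing down it reaches from about 300 to 850 mm from the base axis. Payload 4.2 kg.
Tool frame: the origin (TCP) lies at the very end of the fingers, on their centre line; the grasp point (between the pads) lies 19 mm behind it; z points along the fingers, y is the line along which they close (so a half turn about z gives the same grasp; the last joint's range is limited). The gripper opens to 91 mm and grips with 3 to 60 N. Pads are 32 mm wide; open, the fingers measure 118 mm over their backs; the gripper's body (76 mm by 178 mm) begins 60 mm behind the grasp point.
Start: joints at [-72.25, 18.312, 89.639, -0, 72.044, -1.146], TCP at [186.22, -544.03, 179.276] pointing down, gripper open.
Joint ranges: [-177.97, 177.97], [-48.28, 115.42], [12.27, 149.76], [-77.06, 257.06], [2.81, 150.46], [-146.56, 146.56]. Speed limits (degrees/s): [147.25, 147.25, 180, 180, 180, 180].

INTERFACE

Orientations are given as [roll, pitch, yaw] about the fixed x, y, z axes, in that order (R = Rz(yaw) Ry(pitch) Rx(roll)).
In Python, from workcell import env, eyes gives the robot as it stands.
- The arm moves only by the tool send_rows, never from a script. Its argument "targets" is text: rows parted by semicolons, each of 7 numbers parted by spaces: the shift along the tool's x, y, z in m, then the turn, a rotation vector about the tool's x, y, z in degrees, then the opening in per cent of the stroke, from 0 (shut) to 100 (fully open). A call has 1 to 12 rows; each row is the pose to reach, as a shift and turn from the pose commanded when the call began, along the tool's axes at that moment; what a row does not reach only later rows make up. A row lasts 1/12 s, in which the tool goes at most 41.7 mm and 7.16 degrees, less where a joint would pass 70% of its speed; a pose out of reach is approached as far as the arm can. A call with a gripper value outside its range is refused whole. The fingers move at their own pace and stop on an object; "grip_force" is the grip in N (left out, the last holds). Time passes only in rows, so rows that repeat a pose let the fingers close. It gives the time, the measured TCP pose, the force, the opening and the grip force at its end, in the units of the state.
- env.state(): the state, without advancing time (a new reading comes with each control period).
- eyes.grab_frame(name): name is "scene" or "top" or "wrist"; returns a dict with "image" (384x512x3 uint8, blue, green, red), "fovy" (degrees; the focal length in pixels is half the picture's height over the tangent of half this angle, whatever the lens; pixels are square), "cx", "cy" (the principal point, pixels), "D" ([k1, k2, p1, p2, k3] as OpenCV has them; the pictures are not rectified), "eye" and "attitude" of the camera in the world. Camera axes: x right, y up, looking along -z (the intrinsics and any distortion apply to the point x, -y, -z); pixel columns grow to the right and rows downward; lengths in mm; the calibration is good to about 2 mm. A picture is of the moment at which its call begins. There is no depth.
- env.job_done(): hands the job in; it is judged then, once.
The state is a dict: "time_s": time; "qpos": joint angles; "qvel": joint speeds; "effort": joint torques, N m; "ee_pos": TCP position; "ee_rot": TCP orientation; "force": force on the tool from outside, world axes, zero at the start; "torque": the same for the moment, N m; "gripper_width": finger opening in mm; "gripper_force": force on a finger pad.
Only numpy, scipy, OpenCV 4.12 (cv2) and the standard library are available. Lean on these libraries where they do the work, as an engineer would, in place of code of your own. Each camera call takes 0.05 s, during which the arm holds its last target. There are 200 camera calls.

TASK

Lift the finned heatsink out of the grey parts bin, carry it over the walls into the open power-supply chassis and stop with it hovering, level, about one centimetre above the flat metal top of the power module: squarely over the module, with its 60 mm sides along the module's 60 mm sides, and not touching it. Nothing may touch the chassis or anything in it, and the tip box, the flux tin and the yellow screwdriver nearby stay where they are. Finish while still holding the heatsink steadily there: it is not put down or let go.

Things in the scene. Friction and masses are not known exactly. Their poses are not given: they have to be found in the camera images.
- heatsink: Loose aluminium heatsink with upright fins, 50 (its x) x 60 (its y) x 30 mm high, 0.12 kg. Origin at the centre of its underside, z up. The eight fins run along its x; the two outer fins are flat faces at y = +-30 mm, 50 mm long, to be gripped across y (60 mm apart). Base plate 5 mm thick. It stands upright in the bin. Turned by half a turn it is the same.
- bin: Grey open plastic parts bin, 150 x 150 mm outside, 55 mm high, walls and floor 4 mm thick, fixed to the bench. Origin at the centre of its underside, on the bench top, z up, axes along its sides. Either the bin or the chassis is the nearer to the robot.
- chassis: Open aluminium chassis, 150 (its x) x 190 (y) mm, walls 45 mm high, 3 mm thick, fixed to the bench. Origin at the centre of its underside, z up. On the board inside (top at z = 10 mm): the power module at x = -22, y = 0 mm; two upright capacitor cans, 30 mm wide, tops at z = 52 mm, at x = 52, y = +-58 mm; between them a white terminal strip at x = 56 mm, top at z = 26 mm.
- seat (a point): Centre of the power module's flat metal top, 24 mm above the bench top. The top is 50 (x) x 60 (y) mm, as the heatsink's underside; axes parallel to the chassis's. At each y end of the module sits a screw ear, lower than its top. From the top's edges it is 25 mm to the chassis wall at -x, 62 mm to the walls at +-y, about 34 mm to the cans and 44 mm to the terminal strip at +x.
- oven: Tall black instrument case fixed on the bench to the right of the work: 408 (its x) x 460 (y) mm, 255 mm high. Origin at the centre of its underside, z up. It does not move; an arm that comes from the right must pass above it or in front of it.
- tip_box: Bystander: small black box of soldering tips, 36 x 68 x 30 mm, loose on the bench right of the work; origin at the centre of its underside.
- flux_tin: Bystander: round clear tin with a green lid, 58 mm wide, 28 mm high, loose at the left edge of the bench; origin at the centre of its underside.
- yellow_driver: Bystander: yellow and black screwdriver, 160 mm long, lying loose at the left edge of the bench; origin at the centre of its underside.

How it is judged:
By the outcome, as a careful person would: the job done as asked, in the order asked, and still so for the second after the job is handed in, while the arm keeps its last pose, push and grip.
It also fails if it takes over 42 s, if anything falls off the work surface, if the arm or the gripper's body presses on something with over 40 N, if the wrist force passes 120 N, or if a joint passes its speed limit or range.

## Working session

There is one attempt and no reset: what is moved stays moved. The work goes in short steps, Python scripts to look and compute and a tool call to move; the robot and the scene stay as the last step left them, time stands still between calls to the robot, and variables do not carry over. Pictures are saved under pics/ and viewed, at most 10 in all, crops included, and the job is handed in when it is done.

Besides the shell and the picture viewer there is one more tool, called after ">>>" as name(argument=value, ...), one argument or row to a line, values as JSON. send_rows: Moves the arm, as the interface text tells. Its arguments: {"type":"object","properties":{"targets":{"type":"string"},"grip_force":{"type":"number"}},"required":["targets"]}

```bash
mkdir -p pics; ls; cat > h.py <<'E'
import numpy as np, cv2
from scipy.spatial.transform import Rotation as Ro
from workcell import env, eyes
def grab(n, fn=None):
    f=eyes.grab_frame(n)
    if fn: cv2.imwrite(fn,f["image"])
    return f
E
python3 - <<'E'
from h import *
import pickle
s=env.state(); print({k:s[k] for k in("time_s","ee_pos","ee_rot","force","gripper_width")})
for n in("scene","top"):
    f=grab(n,f"pics/{n}0.png"); print(n,{k:v for k,v in f.items() if k!="image"})
    pickle.dump(f,open(f"{n}0.pkl","wb"))
a=cv2.imread("pics/top0.png"); cv2.imwrite("pics/top0b.png",cv2.resize(a,(800,600),interpolation=cv2.INTER_CUBIC))
E
```

```text
pics
{'time_s': 0.0, 'ee_pos': array([ 186.05327459, -543.45938555,  178.41380741]), 'ee_rot': array([-1.79897547e+02, -3.13021474e-03,  1.88943474e+01]), 'force': array([-0.38364096,  0.81591838,  0.12088708]), 'gripper_width': 90.93321433121355}
scene {'fovy': 55.48115833757238, 'cx': 253.1390293547593, 'cy': 193.51881717133475, 'D': array([-0.02466522,  0.        ,  0.        ,  0.        ,  0.        ]), 'eye': array([177.80196747, 528.84965581, 779.74451073]), 'attitude': array([  40.78441954,   -0.85973709, -136.22960914])}
top {'fovy': 46.64544682411149, 'cx': 258.53210043174795, 'cy': 193.05393808863502, 'D': array([-0.04664955,  0.        ,  0.        ,  0.        ,  0.        ]), 'eye': array([ 359.3135279 ,   63.72198022, 1361.74784601]), 'attitude': array([  9.42475702,  -0.52810408, -90.89630053])}
```

View pics/top0b.png

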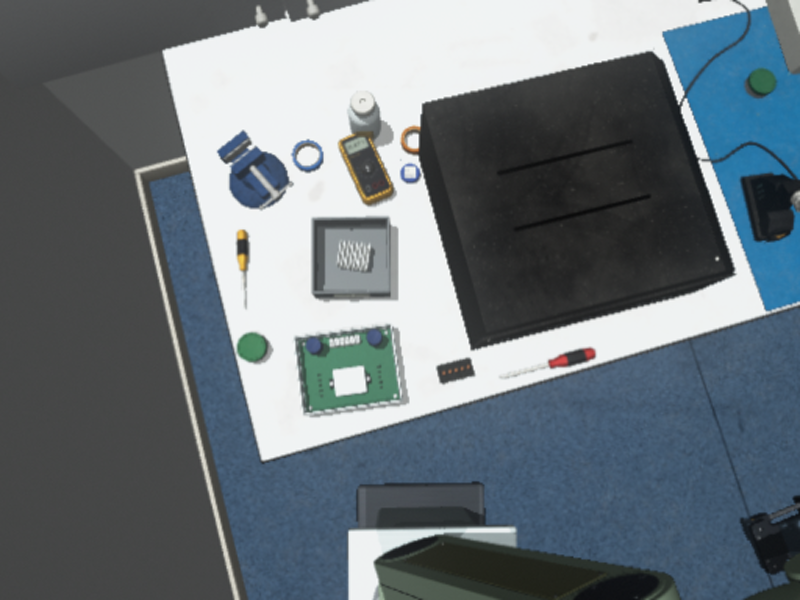

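View pics/scene0.png

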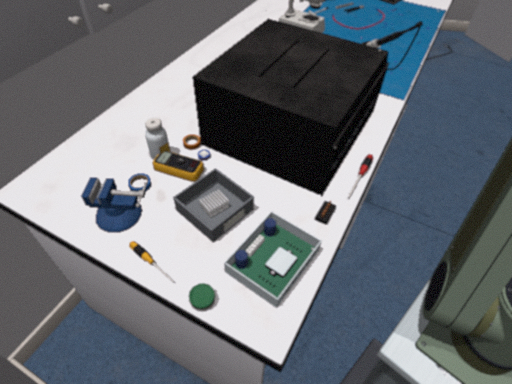

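The chassis is nearer the robot, with the bin behind it. Next I'll enlarge both areas.

```bash
python3 - <<'E'
import cv2
a=cv2.imread("pics/top0.png")[132:272,180:270]
b=cv2.imread("pics/scene0.png")[160:310,165:330]
cv2.imwrite("pics/c1.png",cv2.rotate(cv2.resize(a,None,fx=5.6,fy=5.6,interpolation=cv2.INTER_CUBIC),cv2.ROTATE_90_CLOCKWISE))
cv2.imwrite("pics/c2.png",cv2.resize(b,None,fx=4,fy=4,interpolation=cv2.INTER_CUBIC))
E
```

```text
(no output)
```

View pics/c1.png

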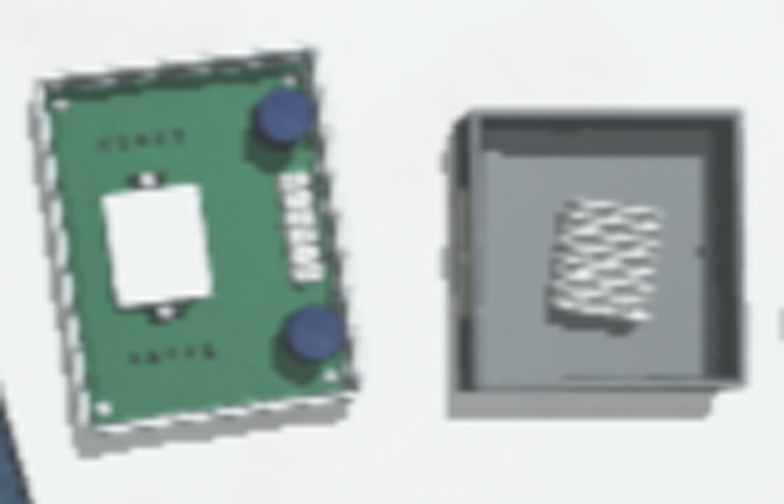

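View pics/c2.png

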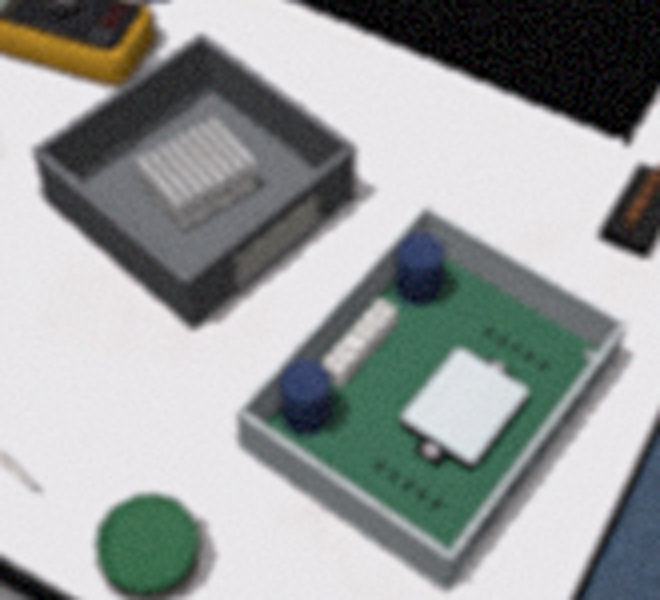

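Pixels read, both in enlarged crops. c1 (top view): heatsink top corners near (572,198), (665,208), (645,320), (552,312); module top (103,195), (199,184), (213,298), (118,308). c2 (scene): module (460,346), (528,390), (474,466), (402,415); heatsink top (138,155), (213,118), (257,163), (180,205).

```bash
cat >> h.py <<'E'
def proj(f,P):
    h=f["image"].shape[0]; fl=h/2/np.tan(np.radians(f["fovy"])/2)
    R=Ro.from_euler("xyz",f["attitude"],degrees=True).as_matrix()
    c=(np.atleast_2d(P)-f["eye"])@R*[1,-1,-1]
    K=np.array([[fl,0,f["cx"]],[0,fl,f["cy"]],[0,0,1.]])
    return cv2.projectPoints(c.reshape(-1,1,3),np.zeros(3),np.zeros(3),K,f["D"])[0].reshape(-1,2)
def corners(p,ax,ay,z,ox=0):
    c,s=np.cos(np.radians(p[2])),np.sin(np.radians(p[2]))
    q=np.array([[-ax,ay],[ax,ay],[ax,-ay],[-ax,-ay]])/2+[ox,0]   # near-left, far-left, far-right, near-right
    return np.c_[q@np.array([[c,s],[-s,c]])+p[:2],np.full(4,z)]
def fit(obs,x0,ax,ay,z,ox=0):
    from scipy.optimize import least_squares
    g=lambda p:np.concatenate([(proj(f,corners(p,ax,ay,z,ox))-uv).ravel() for f,uv in obs])
    r=least_squares(g,x0); return r.x, np.round(r.fun.reshape(-1,2),1)
E
python3 - <<'E'
from h import *
import pickle
T=pickle.load(open("top0.pkl","rb"));S=pickle.load(open("scene0.pkl","rb"))
t=lambda L:np.array([[180+(v+.5)/5.6-.5,132+(784-u-.5)/5.6-.5] for u,v in L])
s=lambda L:np.array([[165+(u+.5)/4-.5,160+(v+.5)/4-.5] for u,v in L])
D={"heatsink":([(572,198),(665,208),(645,320),(552,312)],[(180,205),(138,155),(213,118),(257,163)],50,60,34),
"module":([(103,195),(199,184),(213,298),(118,308)],[(474,466),(402,415),(460,346),(528,390)],50,60,24),
"chassis":([(36,80),(315,50),(357,390),(82,430)],[(447,552),(240,415),(428,210),(625,325)],150,190,45),
"bin":([(472,110),(742,110),(745,385),(462,388)],[(190,280),(37,152),(200,37),(355,150)],150,150,55)}
for n,(a,b,ax,ay,z) in D.items():
    for nm,o in(("top",[(T,t(a))]),("scene",[(S,s(b))]),("both",[(T,t(a)),(S,s(b))])):
        p,r=fit(o,[450,100,0],ax,ay,z); print(n,nm,p.round(1),np.abs(r).max(), r.tolist() if nm=="both" else "")
    if n=="chassis":
        c=np.radians(p[2]); print(" seat",p[:2]-22*np.array([np.cos(c),np.sin(c)]))
E
```

```text
heatsink top [674.8 146.2  -8.8] 0.9 
heatsink scene [674.5 144.8  -9.2] 0.5 
heatsink both [674.6 145.4  -9. ] 1.0 [[0.3, 0.1], [1.0, 0.9], [0.4, 0.1], [-0.6, -0.7], [-0.3, 0.1], [-0.1, 0.6], [0.0, -0.2], [-0.5, -0.1]]
module top [430.9 154.8   6.3] 0.3 
module scene [428.7 154.7   6.9] 0.8 
module both [429.6 154.7   6.7] 1.0 [[0.2, 0.2], [0.2, 0.7], [-0.3, 0.6], [0.0, 0.3], [-0.6, -1.0], [-0.2, 0.1], [-0.3, 0.1], [0.0, -0.0]]
chassis top [451.  157.9   6.7] 1.4 
chassis scene [450.5 158.1   6.8] 2.3 
chassis both [450.7 158.    6.7] 2.2 [[-1.1, 0.8], [-1.3, 0.0], [1.4, -0.8], [0.9, 0.4], [0.7, 2.2], [-1.5, -1.3], [-0.6, -1.8], [1.1, -0.5]]
 seat [428.85437773 155.42035729]
bin top [668.8 150.9  -0.7] 1.3 
bin scene [6.673e+02 1.504e+02 6.000e-01] 1.3 
bin both [668.  150.6   0. ] 1.5 [[-0.3, 1.1], [0.1, 0.7], [0.4, 0.6], [0.4, -1.4], [-0.9, 0.9], [-1.5, -0.4], [0.7, -1.0], [0.9, -0.5]]
```

```bash
cat >> h.py <<'E'
def plan(wps,cur=None):
    """wps: x,y,z,yaw (tool down) -> rows in the tool's axes; cur: commanded x,y,z,yaw"""
    R=lambda y:Ro.from_euler("xyz",[180,0,y],degrees=True)
    if cur is None:
        s=env.state(); cur=[*s["ee_pos"],s["ee_rot"][2]]; print("cur",np.round(cur,1),"rp",np.round(s["ee_rot"],2))
    R0=R(cur[3])
    for w in wps:
        d=R0.inv().apply(np.array(w[:3])-cur[:3])/1000
        print(w,"->",d.round(4),(R0.inv()*R(w[3])).as_rotvec(degrees=True).round(2))
def back(f,uv,z):
    from scipy.optimize import least_squares
    return least_squares(lambda p:(proj(f,[p[0],p[1],z])-uv).ravel(),[500,0]).x
E
python3 - <<'E'
from h import *
import pickle
T=pickle.load(open("top0.pkl","rb"))
for uv,z in(((472,347),0),((488,330),255),((732,262),255),((422,102),255),((655,55),255)): print(uv,back(T,np.array(uv)*.64,z).round())
plan([(330,-330,260,10),(420,0,260,5),(440,150,220,-9),(675,145,200,-9)],[186.2,-544,179.3,18.9])
E
```

```text
(472, 347) [493. -85.]
(488, 330) [495. -83.]
(732, 262) [ 602. -493.]
(422, 102) [887.  15.]
(655, 55) [ 972. -393.]
(330, -330, 260, 10) -> [ 0.2054 -0.1559 -0.0807] [ 0.  -0.   8.9]
(420, 0, 260, 5) -> [ 0.3974 -0.4389 -0.0807] [ 0.  -0.  13.9]
(440, 150, 220, -9) -> [ 0.4649 -0.5744 -0.0407] [ 0.  -0.  27.9]
(675, 145, 200, -9) -> [ 0.6856 -0.4935 -0.0207] [ 0.  -0.  27.9]
```

>>> send_rows(
  targets="0.2 -0.156 -0.08 0 0 9 84;0.2 -0.156 -0.08 0 0 9 84;0.2 -0.156 -0.08 0 0 9 84;0.2 -0.156 -0.08 0 0 9 84;0.2 -0.156 -0.08 0 0 9 84;0.2 -0.156 -0.08 0 0 9 84;0.39 -0.44 -0.08 0 0 14 84;0.39 -0.44 -0.08 0 0 14 84;0.39 -0.44 -0.08 0 0 14 84;0.39 -0.44 -0.08 0 0 14 84;0.39 -0.44 -0.08 0 0 14 84;0.39 -0.44 -0.08 0 0 14 84",
)

```text
time_s: 1.1
ee_pos: [383.8, -101.7, 257.7]
ee_rot: [180.0, 0.0, 4.9]
force: [0.4, -0.7, 0.3]
gripper_width: 76.7
gripper_force: 0.0
```

```bash
python3 - <<'E'
from h import *
print(env.state()["time_s"],env.state()["gripper_width"])
plan([(420,0,260,5),(440,150,220,-9),(675,145,200,-9)])
E
```

```text
1.1 76.66621776100041
cur [ 383.8 -101.7  257.7    4.9] rp [179.99   0.     4.87]
(420, 0, 260, 5) -> [ 0.0447 -0.0983 -0.0023] [ 0.    0.   -0.13]
(440, 150, 220, -9) -> [ 0.0774 -0.246   0.0377] [ 0.   -0.   13.87]
(675, 145, 200, -9) -> [ 0.3111 -0.2211  0.0577] [ 0.   -0.   13.87]
```

>>> send_rows(
  targets="0.06 -0.17 0 0 0 7 84;0.06 -0.17 0 0 0 14 84;0.06 -0.17 0 0 0 14 84;0.08 -0.24 0.03 0 0 14 84;0.08 -0.24 0.03 0 0 14 84;0.31 -0.22 0.058 0 0 14 84;0.31 -0.22 0.058 0 0 14 84;0.31 -0.22 0.058 0 0 14 84;0.31 -0.22 0.058 0 0 14 84;0.31 -0.22 0.058 0 0 14 84;0.31 -0.22 0.058 0 0 14 84;0.31 -0.22 0.058 0 0 14 84",
)

```text
time_s: 2.1
ee_pos: [678.6, 143.2, 194.4]
ee_rot: [180.0, 0.1, -9.1]
force: [-0.3, 0.3, -1.3]
gripper_width: 76.7
gripper_force: 0.0
```

```bash
python3 - <<'E'
from h import *
import pickle
plan([(674.6,145.4,200,-9)])
env.state()
f=grab("wrist","pics/w1.png"); pickle.dump(f,open("w1.pkl","wb"))
print({k:v for k,v in f.items() if k!="image"}); print(env.state()["ee_pos"],env.state()["time_s"])
print(proj(f,corners([674.6,145.4,-9],50,60,34)).round(0).tolist())
cv2.imwrite("pics/w1b.png",cv2.resize(f["image"],(800,600),interpolation=cv2.INTER_CUBIC))
E
```

```text
cur [678.6 143.2 194.4  -9.1] rp [ 1.7995e+02  1.4000e-01 -9.0800e+00]
(674.6, 145.4, 200, -9) -> [-0.0043 -0.0015 -0.0056] [ 0.    0.   -0.08]
{'fovy': 60.284456065467396, 'cx': 252.37561087483616, 'cy': 179.44198317330307, 'D': array([-0.05004586,  0.        ,  0.        ,  0.        ,  0.        ]), 'eye': array([761.31800248, 130.40366663, 399.241052  ]), 'attitude': array([-1.73766593e+01, -1.29719022e-02, -9.90941615e+01])}
[676.50064078 142.6477368  195.17278815] 2.15
[[225.0, 178.0], [224.0, 135.0], [278.0, 135.0], [277.0, 178.0]]
```

View pics/w1b.png

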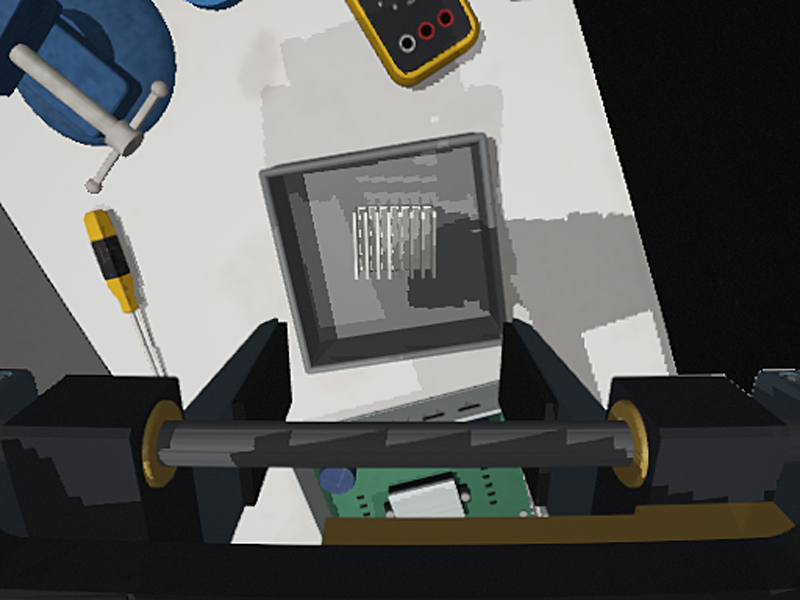

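The heatsink's top spans about x 355–438, y 205–279 in this 800‑px view. That is ≈2.5 px right of the prediction, though the arm was still settling. I'll go lower, let it settle and look closer.

>>> send_rows(
  targets="-0.003 -0.002 0.035 0 0 0 84;-0.003 -0.002 0.075 0 0 0 84;-0.003 -0.002 0.075 0 0 0 84;-0.003 -0.002 0.075 0 0 0 84;-0.003 -0.002 0.075 0 0 0 84;-0.003 -0.002 0.075 0 0 0 84",
)

```text
time_s: 2.65
ee_pos: [673.1, 144.6, 128.5]
ee_rot: [-179.9, -0.3, -9.1]
force: [-0.1, -0.6, 0.5]
gripper_width: 76.5
gripper_force: 0.0
```

```bash
python3 - <<'E'
from h import *
import pickle
plan([(674.6,145.4,120,-9)])
f=grab("wrist"); pickle.dump(f,open("w2.pkl","wb"))
print({k:v for k,v in f.items() if k in("eye","attitude")})
print(proj(f,corners([674.6,145.4,-9],50,60,34)).round(0).tolist())
c=f["image"][90:240,160:360]; cv2.imwrite("pics/w2.png",cv2.resize(c,None,fx=4,fy=4,interpolation=cv2.INTER_CUBIC))
E
```

```text
cur [673.1 144.6 128.5  -9.1] rp [-179.89   -0.31   -9.11]
(674.6, 145.4, 120, -9) -> [ 0.0014 -0.0011  0.0085] [ 0.    0.   -0.11]
{'eye': array([754.10753915, 131.42182092, 333.97738733]), 'attitude': array([-16.92660609,   0.14013758, -99.12287525])}
[[221.0, 194.0], [219.0, 142.0], [285.0, 142.0], [283.0, 194.0]]
```

View pics/w2.png

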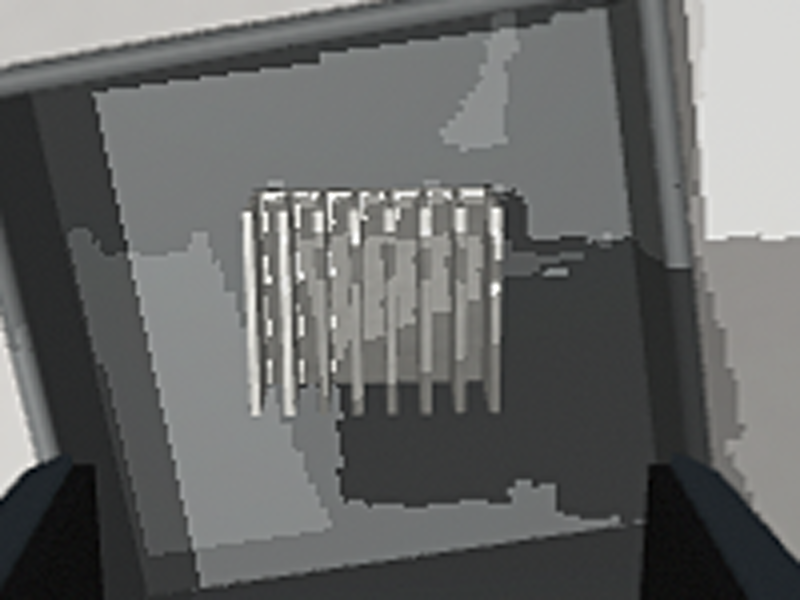

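Fin-top corners in the crop: near-left (249,415), far-left (242,210), far-right (503,207), near-right (500,413).

```bash
python3 - <<'E'
from h import *
import pickle
f=pickle.load(open("w2.pkl","rb"))
uv=np.array([[160+(u+.5)/4-.5,90+(v+.5)/4-.5] for u,v in[(249,415),(242,210),(503,207),(500,413)]])
p,r=fit([(f,uv)],[675,145,-9],50,60,34);print(p,r.tolist())
plan([(p[0],p[1],60,p[2]),(p[0],p[1],8,p[2])])
E
```

```text
[675.05232895 144.27501881  -8.52397745] [[0.2, 0.1], [-0.1, -0.1], [0.1, -0.0], [-0.1, 0.0]]
cur [673.  144.6 128.3  -9.1] rp [-179.89   -0.31   -9.11]
(np.float64(675.0523289514315), np.float64(144.27501880681822), 60, np.float64(-8.523977454100278)) -> [ 0.002  -0.      0.0683] [ 0.    0.   -0.59]
(np.float64(675.0523289514315), np.float64(144.27501880681822), 8, np.float64(-8.523977454100278)) -> [ 0.002  -0.      0.1203] [ 0.    0.   -0.59]
```

>>> send_rows(
  targets="0.002 0 0.03 0 0 -0.5 84;0.002 0 0.055 0 0 -0.5 84;0.002 0 0.08 0 0 -0.5 84;0.002 0 0.09 0 0 -0.5 84;0.002 0 0.09 0 0 -0.5 84;0.002 0 0.09 0 0 -0.5 84;0.002 0 0.09 0 0 -0.5 84;0.002 0 0.09 0 0 -0.5 84",
)

```text
time_s: 3.37
ee_pos: [675.0, 144.4, 37.2]
ee_rot: [-179.9, -0.2, -8.6]
force: [0.1, 0.7, 1.2]
gripper_width: 76.7
gripper_force: 0.0
```

```bash
python3 - <<'E'
from h import *
plan([(675,144.5,8,-8.7)]); print(env.state()["force"])
E
```

```text
cur [675.  144.4  37.2  -8.6] rp [-179.92   -0.23   -8.61]
(675, 144.5, 8, -8.7) -> [-0.0001 -0.0001  0.0292] [ 0.   -0.    0.09]
[0.14851004 0.69489451 1.18583728]
```

>>> send_rows(
  targets="0 0 0.012 0 0 0 84;0 0 0.022 0 0 0 84;0 0 0.028 0 0 0 84;0 0 0.028 0 0 0 84;0 0 0.028 0 0 0 84;0 0 0.028 0 0 0 72;0 0 0.028 0 0 0 66;0 0 0.028 0 0 0 60;0 0 0.028 0 0 0 50;0 0 0.028 0 0 0 50;0 0 0.028 0 0 0 50;0 0 0.028 0 0 0 50",
  grip_force=25,
)

```text
time_s: 4.37
ee_pos: [673.5, 144.1, 6.9]
ee_rot: [180.0, -0.0, -8.6]
force: [0.1, -0.7, 0.7]
gripper_width: 45.6
gripper_force: 0.0
```

The opening is 45.6 mm with no pad force, so the heatsink was not gripped. I'll look before moving.

```bash
python3 - <<'E'
from h import *
import pickle
f=grab("wrist"); g=grab("scene"); pickle.dump((f,g),open("w3.pkl","wb"))
a=cv2.resize(f["image"],(533,400),interpolation=cv2.INTER_CUBIC)
b=cv2.resize(g["image"][160:260,165:232],(267,400),interpolation=cv2.INTER_CUBIC)
cv2.imwrite("pics/w3.png",np.hstack([a,b])); s=env.state(); print(s["gripper_width"],s["gripper_force"],s["ee_pos"],s["force"],f["eye"])
E
```

```text
45.647668741366324 0.0 [673.47506769 144.11070362   6.84177494] [0.32046681 0.90365126 0.94922906] [755.81140766 131.86441474 211.98357633]
```

View pics/w3.png

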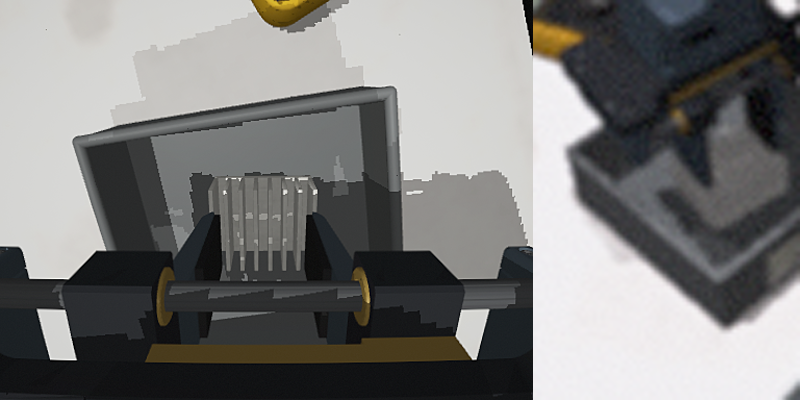

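```bash
python3 - <<'E'
from h import *
import pickle
f,g=pickle.load(open("w3.pkl","rb"))
p=[675,144.5,-8.6]
for n,h in(("w",f),("s",g)):
    for z in(34,4): print(n,z,proj(h,corners(p,50,60,z)).round(1).tolist())
    print(n,"tips",proj(h,corners([673.5,144.1,-8.6],32,45.6,7)).round(1).tolist())
    print(n,"pads z34",proj(h,corners([673.5,144.1,-8.6],32,45.6,34)).round(1).tolist())
a=cv2.resize(f["image"][140:290,180:330],(600,600),interpolation=cv2.INTER_CUBIC)
b=cv2.resize(g["image"][190:230,200:240],(200,200),interpolation=cv2.INTER_CUBIC)
im=np.zeros((600,800,3),np.uint8); im[:,:600]=a; im[:200,600:]=b
c=cv2.resize(pickle.load(open("scene0.pkl","rb"))["image"][190:230,200:240],(200,200),interpolation=cv2.INTER_CUBIC); im[200:400,600:]=c
cv2.imwrite("pics/w3b.png",im)
E
```

```text
w 34 [[202.9, 259.9], [198.8, 182.2], [304.9, 182.1], [300.9, 259.9]]
w 4 [[209.0, 237.3], [206.0, 168.2], [297.9, 168.2], [295.0, 237.3]]
w tips [[219.5, 229.4], [218.0, 184.8], [287.8, 184.8], [286.3, 229.4]]
w pads z34 [[215.2, 249.0], [213.3, 199.4], [292.6, 199.4], [290.6, 249.0]]
s 34 [[209.5, 210.7], [199.2, 198.8], [218.0, 188.7], [228.5, 200.0]]
s 4 [[210.4, 217.6], [200.3, 205.9], [218.6, 195.8], [228.9, 207.0]]
s tips [[211.2, 213.7], [204.7, 206.2], [218.7, 198.5], [225.3, 205.7]]
s pads z34 [[210.5, 207.4], [203.8, 199.9], [218.1, 192.1], [224.9, 199.3]]
```

View pics/w3b.png

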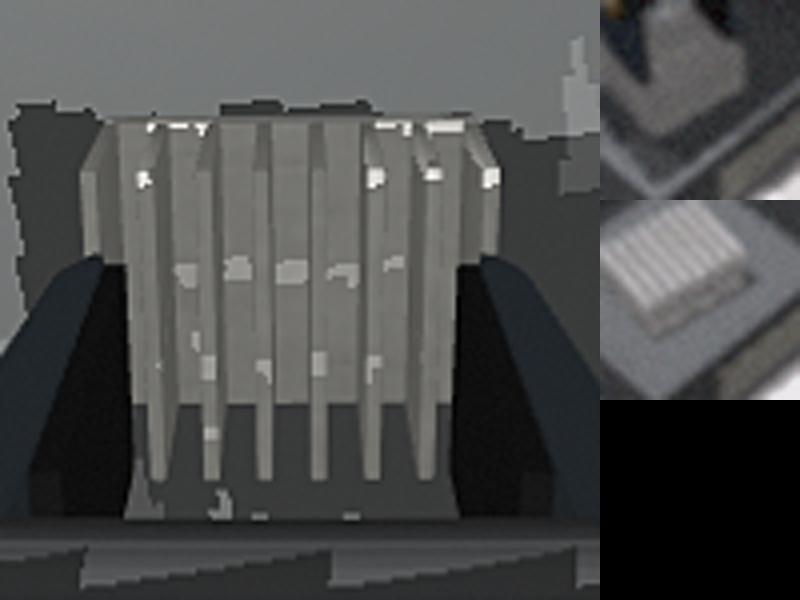

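The heatsink lies where I fitted it: fin corners at crop (80,170) and (500,168). The fins hide no part of the fingers, so the fingertips seem to hang above the fins at crop (128,265) and (455,265), not down in the bin. I'll check the true fingertip height from the images.

```bash
python3 - <<'E'
from h import *
import pickle
from scipy.optimize import least_squares
f,g=pickle.load(open("w3.pkl","rb")); f2=pickle.load(open("w2.pkl","rb"))
for nm,h,pose,w,L,Rr in(("w3",f,[673.5,144.1,-8.6,6.9],45.6,(180+128/4,140+265/4),(180+455/4,140+265/4)),
                    ("w2",f2,[673.1,144.6,-9.1,128.4],76.5,(160+95/4,90+462/4),(160+642/4,90+462/4))):
    c=Ro.from_euler("z",pose[2],degrees=True)
    P=lambda dx,y,dz:np.array([*pose[:2],pose[3]])+c.apply([dx,y,dz])
    q=least_squares(lambda q:np.r_[proj(h,P(q[0],q[2]+w/2,q[1]))[0]-L,proj(h,P(q[0],q[2]-w/2,q[1]))[0]-Rr],[16,0,0])
    print(nm,"tip far edge dx,dz,y shift rel TCP",q.x.round(1),q.fun.round(1))
    for dz in(0,30): print(dz,[proj(h,P(16,s*w/2,dz))[0].round(0).tolist() for s in(1,-1)])
E
```

```text
w3 tip far edge dx,dz,y shift rel TCP [14.4 33.5  0. ] [-0.  0. -0. -0.]
0 [[218.0, 185.0], [288.0, 185.0]]
30 [[213.0, 201.0], [293.0, 201.0]]
w2 tip far edge dx,dz,y shift rel TCP [14.4 33.3  0.4] [ 0. -0.  0.  0.]
0 [[194.0, 185.0], [311.0, 185.0]]
30 [[185.0, 201.0], [320.0, 201.0]]
```

Both pictures agree: the real fingertips end about 33 mm above the reported TCP, so the fingers closed above the fins. I'll open, go down to put the tips near z ≈ 14 (reported TCP ≈ -19), watching the force, and grip again.

>>> send_rows(
  targets="0 0 0 0 0 0 84;0 0 0 0 0 0 84;0 0 0 0 0 0 84;0 0 0 0 0 0 84;0 0 0 0 0 0 84;0 0 0 0 0 0 84;0 0 0 0 0 0 84;0.0015 0 0.004 0 0 0 84;0.0015 0 0.008 0 0 0 84;0.0015 0 0.011 0 0 0 84;0.0015 0 0.011 0 0 0 84;0.0015 0 0.011 0 0 0 84",
)

```text
time_s: 5.47
ee_pos: [674.6, 143.8, -4.8]
ee_rot: [180.0, 0.1, -8.6]
force: [-0.2, 0.7, 0.9]
gripper_width: 76.9
gripper_force: 0.0
```

>>> send_rows(
  targets="0 0 0.004 0 0 0 84;0 0 0.007 0 0 0 84;0 0 0.01 0 0 0 84;0 0 0.013 0 0 0 84;0 0 0.015 0 0 0 84;0 0 0.015 0 0 0 84;0 0 0.015 0 0 0 84",
)

```text
time_s: 6.05
ee_pos: [674.9, 143.8, -19.4]
ee_rot: [180.0, 0.0, -8.6]
force: [0.4, 0.4, -0.3]
gripper_width: 76.6
gripper_force: 0.0
```

>>> send_rows(
  targets="0 0 0 0 0 0 76;0 0 0 0 0 0 72;0 0 0 0 0 0 70;0 0 0 0 0 0 68;0 0 0 0 0 0 66;0 0 0 0 0 0 62;0 0 0 0 0 0 58;0 0 0 0 0 0 55;0 0 0 0 0 0 55;0 0 0 0 0 0 55;0 0 0 0 0 0 55",
  grip_force=25,
)

```text
time_s: 6.97
ee_pos: [675.0, 143.8, -19.1]
ee_rot: [180.0, -0.0, -8.6]
force: [0.4, 0.1, 1.8]
gripper_width: 59.9
gripper_force: 25.0
```

Gripped: opening 59.9 mm, 25 N. Lifting straight up.

>>> send_rows(
  targets="0 0 -0.004 0 0 0 50;0 0 -0.012 0 0 0 50;0 0 -0.025 0 0 0 50;0 0 -0.04 0 0 0 50;0 0 -0.057 0 0 0 50;0 0 -0.075 0 0 0 50;0 0 -0.093 0 0 0 50;0 0 -0.108 0 0 0 50;0 0 -0.116 0 0 0 50;0 0 -0.12 0 0 0 50;0 0 -0.12 0 0 0 50;0 0 -0.12 0 0 0 50",
)

```text
time_s: 7.97
ee_pos: [674.5, 143.7, 100.3]
ee_rot: [180.0, 0.1, -8.6]
force: [-0.5, -1.1, -2.3]
gripper_width: 59.3
gripper_force: 25.0
```

```bash
python3 - <<'E'
from h import *
import pickle
plan([(552,149.5,101,-1),(429.4,155,101,6.7)]); s=env.state(); print(s["gripper_width"],s["gripper_force"],s["force"])
f=grab("wrist"); pickle.dump(f,open("w4.pkl","wb"))
p=s["ee_pos"]
for z in(30,0): print(proj(f,corners([p[0],p[1],s["ee_rot"][2]],50,60,p[2]+23+z)).round(1).tolist())
cv2.imwrite("pics/w4.png",cv2.resize(f["image"][120:320,140:390],None,fx=3,fy=3,interpolation=cv2.INTER_CUBIC))
E
```

```text
cur [674.5 143.7 100.3  -8.6] rp [ 1.7998e+02  5.0000e-02 -8.6000e+00]
(552, 149.5, 101, -1) -> [-0.122   0.0126 -0.0007] [ 0.   0.  -7.6]
(429.4, 155, 101, 6.7) -> [-0.244   0.0255 -0.0007] [ -0.    0.  -15.3]
59.30165269754167 24.973034262657166 [-0.53414797 -1.05329181 -2.31601188]
[[197.5, 287.5], [192.2, 201.0], [314.1, 201.0], [308.6, 287.5]]
[[205.0, 258.5], [201.2, 182.4], [304.9, 182.3], [301.0, 258.5]]
```

View pics/w4.png

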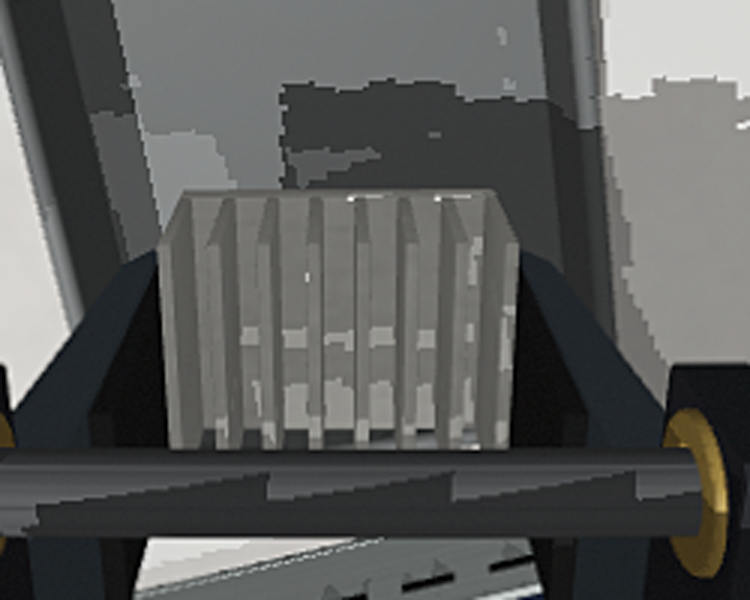

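The heatsink is held level and square between the pads: far top corners at crop (158,247) and (518,245), base edge y=190, all within about 1 px of the prediction. Carrying over.

>>> send_rows(
  targets="-0.005 0 0 0 0 -0.3 50;-0.02 0.002 0 0 0 -1.3 50;-0.043 0.004 0 0 0 -2.7 50;-0.07 0.007 0 0 0 -4.4 50;-0.1 0.01 0 0 0 -6.3 50;-0.13 0.014 0 0 0 -8.2 50;-0.16 0.017 0 0 0 -10 50;-0.19 0.02 0 0 0 -12 50;-0.215 0.022 0 0 0 -13.5 50;-0.233 0.024 0 0 0 -14.6 50;-0.242 0.0255 0 0 0 -15.2 50;-0.2435 0.0255 0 0 0 -15.3 50",
)

```text
time_s: 9.02
ee_pos: [428.2, 154.8, 100.5]
ee_rot: [180.0, 0.1, 6.8]
force: [-0.4, -0.7, -0.6]
gripper_width: 59.4
gripper_force: 25.0
```

>>> send_rows(
  targets="0 0 0 0 0 0 50;0 0 0.01 0 0 0 50;0 0 0.025 0 0 0 50;0 0 0.04 0 0 0 50;0 0 0.055 0 0 0 50;0 0 0.065 0 0 0 50;0 0 0.07 0 0 0 50;0 0 0.07 0 0 0 50;0 0 0.07 0 0 0 50",
)

```text
time_s: 9.77
ee_pos: [431.4, 155.2, 30.8]
ee_rot: [180.0, -0.0, 6.7]
force: [-0.1, -0.3, -1.8]
gripper_width: 60.1
gripper_force: 25.0
```

```bash
python3 - <<'E'
from h import *
import pickle
s=env.state(); print(s["time_s"],s["ee_pos"].round(1),s["ee_rot"].round(2),s["gripper_width"],s["gripper_force"],s["force"].round(1))
T=grab("top");S=grab("scene"); pickle.dump((T,S),open("h5.pkl","wb"))
p=[*s["ee_pos"][:2],s["ee_rot"][2]]; z=s["ee_pos"][2]+23.1
for n,h in(("top",T),("scene",S)):
    print(n,"mod",proj(h,corners([429.6,154.7,6.7],50,60,24)).round(1).tolist())
    for dz in(0,30): print(n,dz,proj(h,corners(p,50,60,z+dz)).round(1).tolist())
im=np.zeros((600,800,3),np.uint8)
im[:480,:400]=cv2.resize(T["image"][200:272,190:250],(400,480),interpolation=cv2.INTER_CUBIC)
im[:,400:]=cv2.resize(S["image"][205:295,240:300],(400,600),interpolation=cv2.INTER_CUBIC)
cv2.imwrite("pics/h5.png",im)
E
```

```text
9.7667 [431.4 155.2  30.8] [ 1.80e+02 -3.00e-02  6.67e+00] 60.08545662213135 24.973004758358 [-0.1 -0.3 -1.8]
top mod [[214.6, 253.2], [212.7, 236.6], [232.5, 234.0], [234.6, 250.6]]
top 0 [[213.6, 252.3], [211.6, 235.3], [231.9, 232.6], [234.0, 249.6]]
top 30 [[212.6, 251.9], [210.6, 234.5], [231.4, 231.8], [233.5, 249.2]]
scene mod [[282.5, 275.1], [264.9, 263.4], [279.3, 246.2], [296.6, 257.1]]
scene 0 [[282.8, 268.3], [264.7, 256.4], [279.5, 239.0], [297.3, 250.0]]
scene 30 [[283.8, 261.4], [265.2, 249.4], [280.4, 231.8], [298.7, 242.9]]
```

View pics/h5.png

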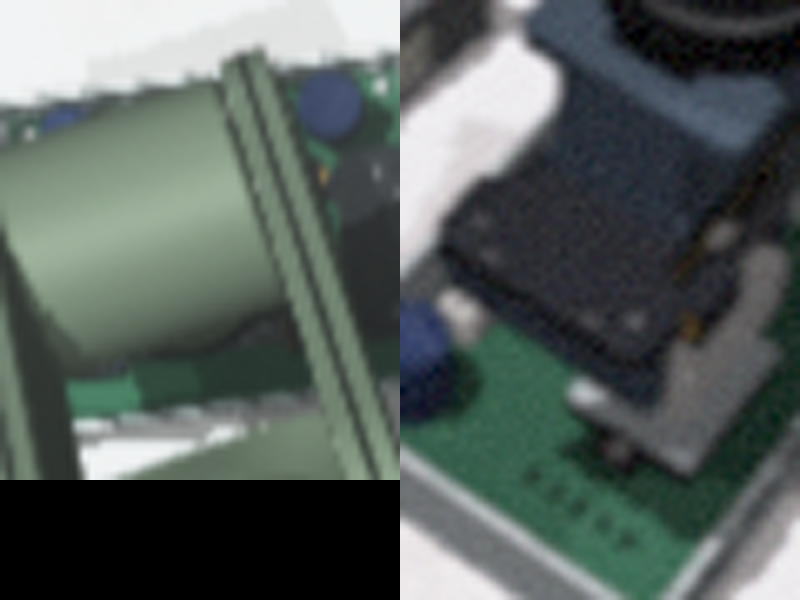

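In h5's scene part the module's near-left, near-right and far-left corners are at crop (690,475), (780,355) and (570,395), about 1 px from my fit. The heatsink stands clear above it. All ten views are used, so I'll back off to let the wrist camera see the module and locate it by colour in the arm's own frame.

>>> send_rows(
  targets="0 0 -0.01 0 0 0 50;0 0 -0.035 0 0 0 50;0 0 -0.065 0 0 0 50;0 0 -0.09 0 0 0 50;-0.01 0 -0.1 0 0 0 50;-0.035 0 -0.1 0 0 0 50;-0.065 0 -0.1 0 0 0 50;-0.09 0 -0.1 0 0 0 50;-0.1 0 -0.1 0 0 0 50;-0.105 0 -0.1 0 0 0 50;-0.105 0 -0.1 0 0 0 50;-0.105 0 -0.1 0 0 0 50",
)

```text
time_s: 10.87
ee_pos: [327.3, 143.2, 131.1]
ee_rot: [-180.0, -0.1, 6.7]
force: [1.0, -0.3, -1.7]
gripper_width: 59.6
gripper_force: 25.0
```

```bash
python3 - <<'E'
from h import *
import pickle
s=env.state(); print(s["time_s"],s["ee_pos"].round(1),s["ee_rot"].round(2),s["gripper_width"])
f=grab("wrist","pics/w6.png"); pickle.dump(f,open("w6.pkl","wb"))
im=f["image"]; g=proj(f,corners([429.4,154.8,6.7],50,60,24)); print("pred",g.round(1).tolist(),"sink",proj(f,corners([*s["ee_pos"][:2],6.7],50,60,s["ee_pos"][2]+53)).round(0).tolist())
hsv=cv2.cvtColor(im,cv2.COLOR_BGR2HSV)
c=g.mean(0).astype(int); print("centre",c, hsv[c[1],c[0]] if 0<=c[1]<384 else None)
lo=np.maximum(g.min(0).astype(int)-12,0); hi=g.max(0).astype(int)+12
print(hsv[c[1],lo[0]:hi[0]:4].tolist()); print(hsv[lo[1]:hi[1]:4,c[0]].tolist())
E
```

```text
10.8667 [327.3 143.2 131.1] [-1.7998e+02 -1.1000e-01  6.7000e+00] 59.62779618004602
pred [[220.7, 83.9], [219.3, 25.0], [288.0, 25.0], [286.5, 83.9]] sink [[198.0, 287.0], [193.0, 201.0], [314.0, 201.0], [309.0, 288.0]]
centre [253  54] [ 81   9 204]
[[75, 108, 111], [75, 113, 111], [8, 5, 192], [12, 9, 144], [81, 9, 210], [80, 7, 205], [86, 9, 205], [81, 9, 205], [80, 7, 205], [81, 9, 205], [80, 8, 204], [84, 6, 203], [80, 8, 203], [81, 9, 204], [81, 9, 204], [81, 9, 203], [81, 9, 203], [80, 8, 202], [81, 9, 202], [80, 8, 201], [80, 7, 211], [20, 4, 184], [15, 6, 173], [74, 119, 86]]
[[75, 106, 127], [74, 105, 126], [74, 107, 110], [74, 113, 108], [85, 7, 207], [75, 7, 206], [81, 9, 207], [80, 8, 204], [80, 7, 206], [80, 7, 205], [78, 6, 204], [81, 9, 206], [81, 9, 206], [81, 9, 204], [81, 9, 203], [80, 8, 202], [81, 9, 204], [85, 8, 202], [80, 7, 216], [75, 112, 98], [75, 107, 107]]
```

```bash
python3 - <<'E'
from h import *
import pickle
f=pickle.load(open("w6.pkl","rb")); hsv=cv2.cvtColor(f["image"],cv2.COLOR_BGR2HSV)
m=((hsv[...,1]<40)&(hsv[...,2]>190)).astype(np.uint8); m[:10]=0;m[105:]=0;m[:,:190]=0;m[:,320:]=0
m=cv2.morphologyEx(m,cv2.MORPH_OPEN,np.ones((15,15),np.uint8))
ct=max(cv2.findContours(m,0,1)[0],key=cv2.contourArea); print(cv2.contourArea(ct))
b=cv2.boxPoints(cv2.minAreaRect(ct)); print(b.round(1).tolist())
# far-left,far-right ... order: near-left,far-left,far-right,near-right
L=b[b[:,0].argsort()]; l=L[:2][L[:2,1].argsort()]; r=L[2:][L[2:,1].argsort()]
uv=np.array([l[1]+[-.5,.5],l[0]-.5,r[0]+[.5,-.5],r[1]+.5])
print(fit([(f,uv)],[429,155,6.7],50,60,24))
E
```

```text
3709.0
[[221.0, 27.0], [287.0, 27.0], [287.0, 84.0], [221.0, 84.0]]
(array([428.55126364, 154.38208104,   6.72480876]), array([[ 0.6,  0.5],
       [-0.8, -0.4],
       [ 0.9, -0.4],
       [-0.6,  0.4]]))
```

Wrist-frame seat: (428.6, 154.4, 6.7°), within about 1 mm of the earlier fits. Target TCP is about (429.3, 154.6), z = 11, which puts the underside at 34.

```bash
python3 - <<'E'
from h import *
plan([(429.3,154.6,131,6.7),(429.3,154.6,11,6.7)])
E
```

```text
cur [327.5 143.2 131.    6.7] rp [-1.7999e+02 -9.0000e-02  6.6900e+00]
(429.3, 154.6, 131, 6.7) -> [0.1025 0.0006 0.    ] [ 0.    0.   -0.01]
(429.3, 154.6, 11, 6.7) -> [0.1025 0.0006 0.12  ] [ 0.    0.   -0.01]
```

>>> send_rows(
  targets="0.01 0 0 0 0 0 50;0.035 0 0 0 0 0 50;0.065 0 0 0 0 0 50;0.09 0.0005 0 0 0 0 50;0.1 0.0005 0 0 0 0 50;0.1025 0.0005 0 0 0 0 50;0.1025 0.0005 0.01 0 0 0 50;0.1025 0.0005 0.03 0 0 0 50;0.1025 0.0005 0.055 0 0 0 50;0.1025 0.0005 0.075 0 0 0 50;0.1025 0.0005 0.09 0 0 0 50;0.1025 0.0005 0.095 0 0 0 50",
)

```text
time_s: 11.92
ee_pos: [425.2, 153.4, 33.5]
ee_rot: [179.9, 0.3, 6.7]
force: [-0.4, -0.9, -1.5]
gripper_width: 59.6
gripper_force: 25.0
```

>>> send_rows(
  targets="0 0 0 0 0 0 50;0 0 0 0 0 0 50;0 0 0 0 0 0 50;0 0 0 0 0 0 50",
)

```text
time_s: 12.25
ee_pos: [428.8, 154.6, 36.8]
ee_rot: [-180.0, -0.1, 6.7]
force: [-0.3, -0.2, -3.1]
gripper_width: 59.6
gripper_force: 25.0
```

```bash
python3 - <<'E'
from h import *
plan([(429.3,154.6,11,6.7)]); s=env.state(); print(s["gripper_width"],s["force"].round(1))
E
```

```text
cur [428.8 154.6  36.8   6.7] rp [-1.7998e+02 -1.3000e-01  6.7000e+00]
(429.3, 154.6, 11, 6.7) -> [0.0005 0.     0.0258] [ 0.  0. -0.]
59.623720602292025 [-0.3 -0.2 -3.1]
```

>>> send_rows(
  targets="0.0005 0 0.003 0 0 0 50;0.0005 0 0.007 0 0 0 50;0.0005 0 0.011 0 0 0 50;0.0005 0 0.015 0 0 0 50;0.0005 0 0.019 0 0 0 50;0.0005 0 0.022 0 0 0 50;0.0005 0 0.024 0 0 0 50;0.0005 0 0.025 0 0 0 50;0.0005 0 0.0255 0 0 0 50;0.0005 0 0.0255 0 0 0 50;0.0005 0 0.0255 0 0 0 50;0.0005 0 0.0255 0 0 0 50",
)

```text
time_s: 13.25
ee_pos: [428.6, 154.4, 10.5]
ee_rot: [180.0, -0.0, 6.7]
force: [0.8, 0.3, -2.8]
gripper_width: 59.8
gripper_force: 25.0
```

```bash
python3 - <<'E'
from h import *
import pickle
plan([(429.3,154.6,11,6.7)]); s=env.state(); print(s["time_s"],s["gripper_width"],s["force"].round(1),np.abs(s["qvel"]).max())
f=grab("wrist","pics/w7.png"); S=grab("scene","pics/s7.png"); pickle.dump((f,S),open("h7.pkl","wb"))
# held sink vs. its view at w4 (same tool-relative geometry): template shift of the upper fin region
a=pickle.load(open("w4.pkl","rb"))["image"]; g=lambda i:cv2.cvtColor(i,cv2.COLOR_BGR2GRAY)
r=cv2.matchTemplate(g(f["image"])[175:275,185:325],g(a)[183:265,200:306],cv2.TM_CCOEFF_NORMED); _,v,_,l=cv2.minMaxLoc(r); print("match",round(v,2),"shift px",l[0]-15,l[1]-8)
# dark gap between sink underside and module: sample scene grey levels down the near-left and near-right corners
q=cv2.cvtColor(S["image"],cv2.COLOR_BGR2GRAY)
for k,n in((0,"nl"),(3,"nr")):
    u0=proj(S,corners([428.8,154.6,6.7],50,60,64))[k]; u1=proj(S,corners([428.8,154.6,6.7],50,60,14))[k]
    print(n,u0.round(1),u1.round(1),[int(cv2.getRectSubPix(q,(1,1),tuple((u0+(u1-u0)*t).astype(float)))[0,0]) for t in np.linspace(0,1,14)])
E
```

```text
cur [428.6 154.4  10.5   6.7] rp [ 1.8e+02 -2.0e-02  6.7e+00]
(429.3, 154.6, 11, 6.7) -> [ 0.0007 -0.0002 -0.0005] [ 0.  0. -0.]
13.25 59.8002792628729 [ 0.8  0.3 -2.8] 0.06536568927072083
match 0.48 shift px 0 0
nl [284.2 266.6] [282.5 277.4] [106, 101, 95, 95, 97, 100, 98, 95, 94, 95, 78, 54, 41, 42]
nr [298.8 248.2] [296.5 259.4] [44, 52, 57, 56, 57, 58, 56, 57, 57, 52, 48, 53, 52, 48]
```

Position is within 1 mm of target. The held heatsink has not shifted in the wrist view, and the force shows only its weight, so there is no contact.

```bash
python3 -c "
from h import *
print(env.job_done())"
```

```text
the job is handed in; nothing more can be done
None
```

I handed the job in with the heatsink gripped and level, about 1 cm above the power module by the arm's readings and within about 1 mm of square. No contact showed in the force readings, the arm's clock stood near 13 s, and the first grip closed on air and had to be redone.

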